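# Check the air receiver's charge with a stick gauge and open the right valve

## Task

Check the charge of the orange air receiver: take the stick gauge out of its holder, press it squarely down onto the receiver's upright brass test valve until the chuck is fully home on the valve's collar, and put it back in its holder with the rod left as it reads. If the red ring on the rod has come out of the barrel, the receiver is overcharged: swing the red vent lever fully open; if the ring is still hidden inside, swing the blue charge lever fully open. Leave the other lever closed, open neither before the check, and leave the steel angle and the mug where they are.

Things in the scene. Friction and masses are not known exactly. Their poses are not given: they have to be found in the camera images.
- air_set: orange air receiver (160 mm diameter, 360 long, top 185 mm above the bench) on a bolted grey skid 330 x 420 x 10 mm. Origin: on the bench under the test valve's axis; z up, +x from valve to tank, +y along the manifold to the blue lever. Aluminium manifold 46 x 180 mm, top at 70 mm; valve in its middle, a levered ball valve on each end. The tank's face is 90 mm behind the valve
- valve_seat (a point): centre of the flat top of the test valve's brass collar (34 mm diameter), 78 mm above the bench. On it stand a brass stem, 11 mm diameter, 24 mm tall, coned at the top, and in that a steel pin, 6 mm diameter, its round end 33 mm above the collar. The tank's hidden pressure holds the pin up with a constant 4 to 12 N; pressed harder it goes down, at most 6.5 mm
- gauge: right-angle stick gauge, 0.2 kg, level in its holder. Origin: centre of the chuck's mouth; z up along the chuck's axis; barrel to -x. Black chuck 27 mm diameter, z 0 to 27 mm, open below, bore 16 mm; brass head above it; steel barrel 18 mm diameter, axis at z = 45, x = -15 to -125 mm. It is home when the mouth rests on the valve's collar; press the last 10 mm slowly, 15 mm/s
- gauge_head (a point): centre of the brass head block, 30 (x) x 26 (y) x 36 (z) mm, 45 mm above the chuck's mouth on its axis: the place to hold the gauge, across the flat sides 26 mm apart along its y (from above the fingertips may reach 18 mm below this point). The centre of mass is about 20 mm towards the barrel
- gauge_rod (a joint): how far the white rod (9 mm thick) stands out, m: 0 in. A sprung foot in the bore meets the valve's pin 7.5 mm before home and from there drives the rod out 8 mm for each mm pressed in, until the tank's pressure can no more (14 to 48 mm; takes 4 to 13 N). It stays out when lifted off. Its red ring, 6 mm wide, begins to show at 27 mm, shows whole at 33 mm; black lines are scale
- rod_end (a point): centre of the outer face of the white button on the rod's free end; on the barrel's axis, 4 mm beyond the end of the barrel when the rod is in
- holder: black plastic holder screwed to the bench, base 165 x 64 x 8 mm. Origin: on the bench under the middle of the pocket for the chuck; z up, the barrel's rest is 100 mm along -x. The pocket is 33 x 33 mm inside, its floor 8 mm and its rim 28 mm above the bench; the barrel lies in a notch 22 mm wide with floor at 44 mm and cheeks up to 52 mm
- holder_seat (a point): centre of the pocket's floor, 8 mm above the bench: the gauge's origin is here, with equal heading, when it is put away
- charge_lever (a joint): blue lever of the ball valve at the +y end of the manifold, rad: 0 closed (the lever points to the air set's -x), 1.57 fully open (points outwards, to its +y). Its pivot is upright, at (0, 115 mm) in the air set's frame; the lever stays where it is left and takes about 3 N at the grip
- charge_lever_grip (a point): middle of the blue plastic grip (62 long x 20 wide x 13 mm thick), 75 mm from the pivot and 92 mm above the bench, with 20 mm of free air below it all along its swing
- vent_lever (a joint): red lever of the ball valve at the -y end of the manifold, rad: 0 closed (points to the air set's -x), 1.57 fully open (points outwards, to its -y). Its pivot is upright, at (0, -115 mm) in the air set's frame; the lever stays where it is left and takes about 3 N at the grip
- vent_lever_grip (a point): middle of the red plastic grip (62 long x 20 wide x 13 mm thick), 75 mm from the pivot and 92 mm above the bench, with 20 mm of free air below it all along its swing
- disc_stand: grey stand with a stack of 115 mm grinding discs on a 16 mm spindle, 75 mm high, screwed to the bench on the other side from the holder
- angle_iron: offcut of steel angle, 120 x 40 x 40 mm, lying in front of the air set; bystander
- mug: white mug, 76 mm diameter, 90 mm tall, standing at the right; bystander
Things that resemble listed ones, but are neither listed nor needed, are in the scene too. Leave any pink or purple look-alike of the gauge alone. What is shaped like the holder but green is not meant.

How it is judged:
On the way:
1. the gauge is pressed home on the test valve (mouth within 2.5 mm of the collar, gauge upright within 0.15 rad, rod driven out more than 8 mm) while both levers are still closed (distance between gauge and valve_seat below 0.005 m and z of gauge in the frame of valve_seat below 0.0025 m and angle between gauge's own z axis and vertical below 0.15 rad and value of joint gauge_rod above 0.008 m and value of joint each of charge_lever, vent_lever below 0.2 rad), for 0.15 s.
At the end, for the whole second after the job is handed in: Gauge at rest in its holder (within 10 mm, 0.12 rad upright, 0.2 rad heading), rod still out over 8 mm. Rod 30 mm or more out: red vent lever past 1.35 rad; less: blue charge lever past 1.35 rad (26 to 34 mm: either). The other lever below 0.2 rad (distance between gauge and holder_seat below 0.01 m and angle between gauge's own z axis and vertical below 0.12 rad and angle between the x axis of gauge and the x axis of holder, either way round below 0.2 rad and linear speed of gauge below 0.02 m/s and value of joint gauge_rod above 0.008 m and ((value of joint gauge_rod above 0.026 m and value of joint vent_lever above 1.35 rad and value of joint charge_lever below 0.2 rad) or (value of joint gauge_rod below 0.034 m and value of joint charge_lever above 1.35 rad and value of joint vent_lever below 0.2 rad))); the robot touches nothing.
It fails at once if the angle iron or the mug is shoved more than 40 mm (distance of any of angle_iron, mug from where it was at the start of the episode above 0.04 m).
It fails at once if the mug is knocked over (angle between mug's own z axis and vertical above 0.5 rad).
It also fails if it takes over 58 s, if anything falls off the work surface, if the arm or the gripper's body presses on something with over 40 N, if the wrist force passes 120 N, or if a joint passes its speed limit or range.

## Robot

A 7-joint arm with a two-finger parallel gripper is mounted at the origin on the work surface. World frame = base frame: x ahead of the robot, y to its left, z up, the work surface at z = 0. Lengths are in m, angles in rad, forces in N, time in s.
With the tool pointing down it reaches from about 0.4 to 0.85 m from the base axis. Payload 10.4 kg.
Tool frame: the origin (TCP) lies where the fingers leave the gripper's body, on its centre line; the fingertips stand 73 mm ahead of it and the grasp point (between the pads) lies 54 mm ahead of it; z points along the fingers, y is the line along which they close (so a half turn about z gives the same grasp; the last joint's range is limited). The gripper opens to 85 mm and grips with 20 to 120 N. Pads are 22 mm wide; open, the fingers measure 114 mm over their backs; the gripper's body (76 mm by 85 mm) begins 54 mm behind the grasp point. The pads swing forward as they close: fully open they stand 13 mm farther back than shut.
Start: joints at [1.15, 0.332, -0.065, 1.46, 0.022, 1.35, -0.088], TCP at [0.242, -0.576, 0.304] pointing down, gripper open.
Joint ranges: [-2.6, 2.6], [-0.5, 2.12], [-1.47, 1.34], [0.16, 2.42], [-1.27, 4.41], [0.06, 2.06], [-2.6, 2.6]. Speed limits (rad/s): [2.22, 2.22, 2.79, 2.79, 3.14, 3.14, 3.14].

## Interface

Orientations are given as a unit quaternion [x, y, z, w].
In Python, from workcell import manip, camera gives the robot as it stands. The module is installed in compiled form; this text tells all that it offers.
- The arm moves only by the shell command python3 -m creep 'ROWS' [OPENING] [FORCE]. ROWS is JSON, a list of rows, each a list of 2 entries, a list of its own where there are three numbers: the shift along the tool's x, y, z in mm, then the turn about the tool's z in rad. In form: [[[tx, ty, tz], twist], ...]. A call has 1 to 5 rows; each row is the pose to reach, as a shift and turn from the pose commanded when the call began, along the tool's axes at that moment; what a row does not reach only later rows make up. A row lasts 1/12 s, in which the tool goes at most 41.7 mm and 7.16 degrees, less where a joint would pass 70% of its speed; a pose out of reach is approached as far as the arm can. A call with a gripper value outside its range is refused whole. OPENING is the opening, from 0 (shut) to 1 (fully open), set as the call begins (- or left out, the last holds). The fingers move at their own pace and stop on an object; FORCE is the grip in N (left out, the last holds). Time passes only in rows, so rows that repeat a pose let the fingers close. It gives the time, the measured TCP pose, the force, the opening and the grip force at its end, in the units of the state.
- manip.get_obs(): the state, without advancing time (a new reading comes with each control period).
- camera(name): name is "scene" or "top" or "wrist"; returns a dict with "pixels" (420x560x3 uint8, red, green, blue), "z_map" (420x560 float32, m along the optical axis (not along the pixel's ray), 0 where there is no reading), "fx", "fy", "cx", "cy" (pixels), "distortion" ([k1, k2, p1, p2, k3] as OpenCV has them; the pictures are not rectified), "extrinsics" (4x4, takes a point from world to camera coordinates). Camera axes: x right, y down, z forward; pixel columns grow to the right and rows downward; lengths in m; the calibration is good to about 2 mm. A picture is of the moment at which its call begins.
- manip.hand_in(): hands the job in; it is judged then, once.
The state is a dict: "clock": time; "joint_pos": joint angles; "joint_velocities": joint speeds; "tau": joint torques, N m; "position": TCP position; "ee_rot": TCP orientation; "ft_force": force on the tool from outside, world axes, zero at the start; "torque": the same for the moment, N m; "grip_width": opening from 0.0 (shut) to 1.0 (fully open); "grasp_force": force on a finger pad.
Only numpy, scipy, OpenCV 4.12 (cv2) and the standard library are available. Lean on these libraries where they do the work, as an engineer would, in place of code of your own. Each camera call takes 0.05 s, during which the arm holds its last target. There are 200 camera calls.

## Working session

There is one attempt and no reset: what is moved stays moved. The work goes in short steps, Python scripts to look and compute and a shell command to move; the robot and the scene stay as the last step left them, time stands still between calls to the robot, and variables do not carry over. Pictures are saved under pics/ and viewed, at most 10 in all, crops included, and the job is handed in when it is done.

```bash
mkdir -p pics
cat > h.py <<'E'
import numpy as np, cv2, pickle
from workcell import manip, camera
def K(c): return np.array([[c['fx'],0,c['cx']],[0,c['fy'],c['cy']],[0,0,1.]])
def cloud(c):
    h,w=c['z_map'].shape; u,v=np.meshgrid(np.arange(w),np.arange(h))
    n=cv2.undistortPoints(np.stack([u,v],-1).reshape(-1,1,2).astype(np.float64),K(c),np.array(c['distortion'])).reshape(h,w,2)
    z=c['z_map'][...,None]; P=np.concatenate([n*z,z],-1); T=np.array(c['extrinsics'])
    W=(P-T[:3,3])@T[:3,:3]; W[c['z_map']<=0]=np.nan; return W
def ray(c,u,v,zp):
    n=cv2.undistortPoints(np.array([[[u,v]]],float),K(c),np.array(c['distortion'])).ravel(); T=np.array(c['extrinsics'])
    d=T[:3,:3].T@np.array([n[0],n[1],1]); o=-T[:3,:3].T@T[:3,3]; return o+d*(zp-o[2])/d[2]
def save(c,n): cv2.imwrite(n,c['pixels'][...,::-1])
E
python3 - <<'E'
from h import *
cs={n:camera(n) for n in("scene","top","wrist")}
pickle.dump(cs,open('c0.pkl','wb'))
for n in("scene","top"): save(cs[n],f'pics/{n}0.png')
o=manip.get_obs(); print({k:np.round(o[k],3) for k in o})
for n in cs: print(n,np.round(np.linalg.inv(cs[n]['extrinsics'])[:3,3],3))
E
```

```text
{'clock': np.float64(0.15), 'joint_pos': array([ 1.15 ,  0.333, -0.065,  1.461,  0.022,  1.35 , -0.089]), 'joint_velocities': array([ 0.   , -0.002,  0.   , -0.003,  0.001, -0.   , -0.001]), 'tau': array([ 1.0000e-03, -6.2583e+01,  4.9000e-02, -3.9185e+01,  1.6000e-02,
        7.0000e-03, -0.0000e+00]), 'position': array([ 0.242, -0.576,  0.303]), 'ee_rot': array([ 0.98 ,  0.198, -0.   , -0.001]), 'ft_force': array([ 0.305,  0.279, -1.143]), 'torque': array([-0.062,  0.052, -0.062]), 'grasp_force': np.float64(0.0), 'grip_width': np.float64(0.999)}
scene [ 1.445 -0.135  0.723]
top [ 0.391 -0.035  1.736]
wrist [ 0.304 -0.55   0.373]
```

View pics/top0.png

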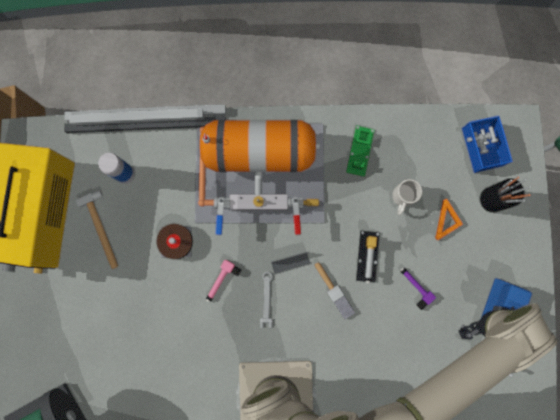

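View pics/scene0.png

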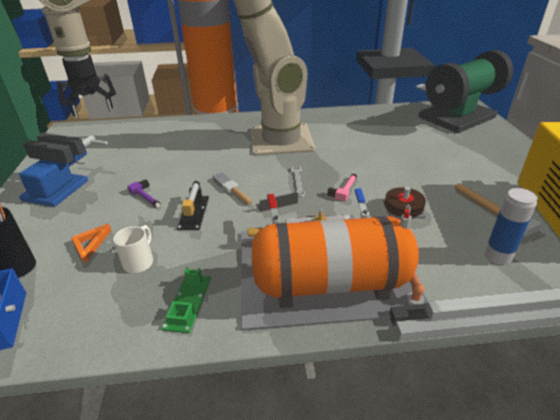

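The top view shows the gauge in its black holder, brass head at about (371,241) and barrel running down to (369,278). The orange tank is at (260,145), with the brass valve at (259,201), the blue lever at (219,215) and the red lever at (297,215).
Candidates for the gauge: pink (222,280), purple (417,285), and the brass/steel one in the black holder (370,255). I choose the last. The green holder at (361,150) isn't meant.

Run:
```python
from h import *
cs=pickle.load(open('c0.pkl','rb')); c=cs['top']; W=cloud(c)
hsv=cv2.cvtColor(c['pixels'],cv2.COLOR_RGB2HSV)
def blob(name,lo,hi,roi,zr):
    u0,v0,u1,v1=roi; m=cv2.inRange(hsv,lo,hi)>0; r=np.zeros_like(m); r[v0:v1,u0:u1]=1
    m&=r&(W[...,2]>zr[0])&(W[...,2]<zr[1]); P=W[m]; vv,uu=np.where(m)
    print(name,m.sum(),'px',uu.mean().round(1),vv.mean().round(1),'mean',P.mean(0).round(4),'zmed',np.median(P[:,2]).round(3))
    rect=cv2.minAreaRect((P[:,:2]*1000).astype(np.float32)); print('   rect',np.round(rect[0],1),np.round(rect[1],1),round(rect[2],1)); return uu,vv
blob('head',(12,90,90),(35,255,255),(355,228,388,290),(.03,.12))
blob('barrel',(0,0,120),(180,70,255),(355,248,388,282),(.04,.1))
blob('holder',(0,0,0),(180,255,60),(350,225,388,290),(-.01,.05))
blob('valve',(12,90,90),(35,255,255),(245,190,275,215),(.05,.14))
blob('blue',(100,120,60),(130,255,255),(210,195,230,240),(.06,.13))
blob('red',(0,120,80),(8,255,255),(285,195,308,240),(.06,.13))
blob('manif',(0,0,110),(180,60,255),(228,190,292,215),(.055,.085))
im=c['pixels'][180:300,190:400]
im=cv2.resize(im,None,fx=3.8,fy=3.8,interpolation=cv2.INTER_CUBIC); cv2.imwrite('pics/crop1.png',im[...,::-1])
```

```text
head 110 px 371.5 241.9 mean [ 0.4846 -0.313   0.0654] zmed 0.068
   rect [ 484.4 -313.2] [38.9 33.9] 18.5
barrel 144 px 368.8 263.3 mean [ 0.4182 -0.3028  0.0602] zmed 0.06
   rect [ 413.1 -302.9] [ 14.4 101.4] 83.4
holder 454 px 365.8 256.3 mean [ 0.4417 -0.3016  0.0115] zmed 0.009
   rect [ 442.9 -308.2] [ 61.4 158.3] 82.8
valve 74 px 258.1 200.9 mean [0.6209 0.0373 0.0802] zmed 0.078
   rect [620.7  37.8] [25.3 32.7] 88.6
blue 108 px 218.8 224.4 mean [0.549  0.159  0.0981] zmed 0.098
   rect [548.6 159.8] [18.7 57.5] 83.9
red 101 px 296.9 224.4 mean [ 0.5428 -0.0805  0.098 ] zmed 0.097
   rect [544.1 -80.5] [56.3 17. ] 3.8
manif 801 px 258.4 201.3 mean [0.6212 0.037  0.0693] zmed 0.069
   rect [627.8  34.1] [198.8  59.2] 89.5
```

View pics/crop1.png

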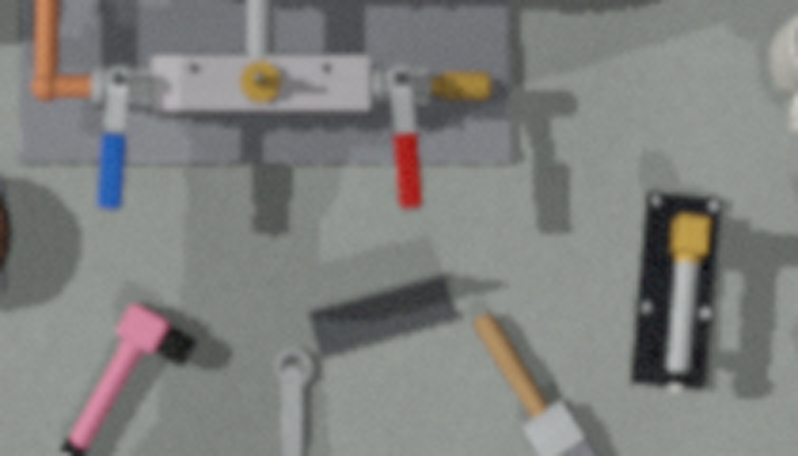

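The crop confirms it: the brass head with steel barrel sits in the black holder, pointing about -7° (head at crop (690,235), barrel end at (680,370)). The valve is at crop (260,80), with the blue lever on the left and the red on the right, both closed. I'll move above the gauge.

```bash
python3 -m creep '[[[40,-18,6],0],[[80,-36,12],0],[[120,-54,18],0],[[155,-70,24],0],[[163,-74,25],0]]' 1
python3 -m creep '[[[36,-16,6],0.12],[[74,-33,12],0.24],[[110,-50,18],0.36],[[145,-66,24],0.48],[[163,-74,25],0.524]]'
python3 -m creep '[[[0,0,0],0],[[0,0,0],0]]'
python3 - <<'E'
from h import *
c=camera('wrist'); pickle.dump(c,open('c1.pkl','wb')); save(c,'pics/w1.png'); W=cloud(c)
hsv=cv2.cvtColor(c['pixels'],cv2.COLOR_RGB2HSV)
m=(cv2.inRange(hsv,(12,90,70),(35,255,255))>0)&(W[...,2]>.045)
P=W[m]; print(m.sum(),P.mean(0),np.median(P[:,2])); t=P[P[:,2]>.06]; print('top',len(t),cv2.minAreaRect((t[:,:2]*1000).astype(np.float32)),t[:,2].mean())
T=np.array(c['extrinsics']); print('cam z axis',T[2,:3].round(3),'x',T[0,:3].round(3))
o=manip.get_obs(); print(o['position'],o['ee_rot'],o['joint_pos'])
E
```

```text
clock: 0.57
position: [0.3685, -0.4391, 0.2779]
ee_rot: [0.98, 0.201, 0.001, -0.001]
ft_force: [0.6, 0.7, -0.0]
grip_width: 1.001
grasp_force: 0.0
clock: 0.98
position: [0.4871, -0.3102, 0.253]
ee_rot: [0.998, -0.065, -0.0, -0.001]
ft_force: [0.3, -0.3, 0.4]
grip_width: 1.006
grasp_force: 0.0
clock: 1.15
position: [0.4864, -0.3117, 0.2535]
ee_rot: [0.998, -0.061, -0.0, -0.0]
ft_force: [-0.7, -1.5, 1.3]
grip_width: 0.999
grasp_force: 0.0
3122 [ 0.53370554 -0.25107033  0.06491873] 0.06724058534517467
top 2144 ((539.627197265625, -225.7786102294922), (240.4417724609375, 49.888763427734375), 55.03101348876953) 0.06954513934267113
cam z axis [-0.27   0.033 -0.962] x [-0.121 -0.993 -0.   ]
[ 0.48526637 -0.31341623  0.25364013] [ 9.98066592e-01 -6.21526330e-02 -3.53449714e-04  5.77496571e-05] [ 0.6808695   0.27210582 -0.22108835  1.64851967  0.06301597  1.22851302
 -1.2487261 ]
```

View pics/w1.png

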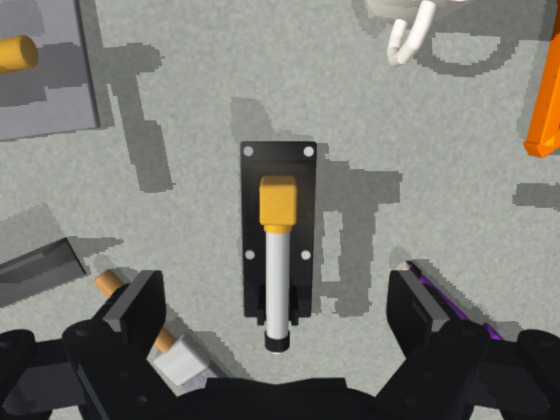

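The wrist view shows the gauge head at (278,200), with the barrel straight down to (277,345) and the holder's four screws around it. It is well aligned with the tool. I'll measure only this blob.

Run:
```python
from h import *
c=pickle.load(open('c1.pkl','rb')); W=cloud(c)
hsv=cv2.cvtColor(c['pixels'],cv2.COLOR_RGB2HSV)
r=np.zeros((420,560),bool); r[165:236,250:310]=1
m=(cv2.inRange(hsv,(12,90,70),(35,255,255))>0)&r
t=W[m]; print(np.percentile(t[:,2],[5,25,50,75,95]).round(4))
tt=W[m&(abs(W[...,2]-.0706)<.005)]; print('top rect',len(tt),cv2.minAreaRect((tt[:,:2]*1000).astype(np.float32)))
b=np.zeros_like(r); b[240:325,262:295]=1
n=b&(W[...,2]>.054); q=W[n]; l=cv2.fitLine((q[:,:2]*1000).astype(np.float32),cv2.DIST_HUBER,0,.01,.01).ravel(); print('barrel',l,np.degrees(np.arctan(l[1]/l[0])),q[:,2].max())
# 4 screws of base
k=(cv2.inRange(hsv,(0,0,150),(180,60,255)))
nn,_,st,ce=cv2.connectedComponentsWithStats(k); 
for i in range(1,nn):
    if 30<st[i,4]<200: print(ce[i].round(1),ray(c,*ce[i],.01).round(4))
o=manip.get_obs(); from scipy.spatial.transform import Rotation as R
print(o['position'],R.from_quat(o['ee_rot']).as_matrix().round(4).tolist())
```

```text
[nan nan nan nan nan]
top rect 1571 ((486.4534912109375, -313.67132568359375), (25.956987380981445, 30.26609230041504), 84.0969009399414)
barrel [ 9.9266016e-01 -1.2093730e-01  4.2388220e+02 -3.0575085e+02] -6.9461994 0.0639593304178129
[248.1 106.4] [ 0.5551 -0.2984  0.01  ]
[259.5 113.7] [ 0.5483 -0.3068  0.01  ]
[245.9 128.3] [ 0.538  -0.2942  0.01  ]
[285.6 137.3] [ 0.5269 -0.3255  0.01  ]
[247.8 150.7] [ 0.5198 -0.2933  0.01  ]
[308.1 151. ] [ 0.5135 -0.3427  0.01  ]
[249.5 254.3] [ 0.4286 -0.2818  0.01  ]
[305.3 254.6] [ 0.4223 -0.3312  0.01  ]
[ 0.48526637 -0.31341623  0.25364013] [[0.9923, -0.1241, -0.0007], [-0.1241, -0.9923, -0.0001], [-0.0007, 0.0002, -1.0]]
```

```bash
python3 -m creep '[[[1,0,38],0],[[1,0,76],0],[[1,0,110],0],[[1,0,135],0],[[1,0,144],0]]' 1
python3 -m creep '[[[0,0,0],0],[[0,0,0],0],[[0,0,0],0],[[0,0,0],0],[[0,0,0],0]]' 0 80
python3 -m creep '[[[0,0,0],0],[[0,0,0],0],[[0,0,0],0],[[0,0,0],0],[[0,0,0],0]]'
```

```text
clock: 1.62
position: [0.4833, -0.3143, 0.106]
ee_rot: [0.998, -0.064, -0.003, -0.001]
ft_force: [-0.7, 0.3, -0.0]
grip_width: 0.999
grasp_force: 0.0
clock: 2.03
position: [0.487, -0.3141, 0.1115]
ee_rot: [0.998, -0.063, 0.001, 0.001]
ft_force: [1.0, -0.3, 1.9]
grip_width: 0.302
grasp_force: 16.4
clock: 2.45
position: [0.4871, -0.3141, 0.1117]
ee_rot: [0.998, -0.063, 0.001, 0.001]
ft_force: [-1.3, 0.6, 7.5]
grip_width: 0.293
grasp_force: 78.4
```

```bash
python3 -m creep '[[[0,0,-10],0],[[0,0,-40],0],[[0,0,-80],0],[[0,0,-120],0],[[0,0,-158],0]]'
python3 -m creep '[[[1,-20,-10],0],[[3,-55,-10],0],[[4,-95,-10],0],[[6,-135,-10],0],[[7,-172,-10],0]]'
python3 -m creep '[[[1,-38,0],-0.02],[[3,-78,0],-0.05],[[4,-118,0],-0.07],[[6,-155,0],-0.1],[[7,-183,0],-0.1]]'
python3 -m creep '[[[0,0,0],0],[[0,0,0],0],[[0,0,0],0]]'
python3 - <<'E'
from h import *
from scipy.spatial.transform import Rotation as R
c=camera('wrist'); pickle.dump(c,open('c2.pkl','wb')); save(c,'pics/w2.png'); W=cloud(c)
o=manip.get_obs(); print(o['position'],R.from_quat(o['ee_rot']).as_matrix().round(4).tolist())
hsv=cv2.cvtColor(c['pixels'],cv2.COLOR_RGB2HSV)
m=cv2.inRange(hsv,(14,90,70),(35,255,255)); n,L,st,ce=cv2.connectedComponentsWithStats(m)
for i in range(1,n):
    if st[i,4]>150:
        P=W[L==i]; P=P[~np.isnan(P[:,0])]; print(st[i],ce[i].round(1),P.mean(0).round(4),P.min(0).round(4),P.max(0).round(4))
E
```

```text
clock: 2.87
position: [0.486, -0.3133, 0.2707]
ee_rot: [0.998, -0.063, 0.0, 0.0]
ft_force: [0.6, -1.0, -1.7]
grip_width: 0.296
grasp_force: 79.1
clock: 3.28
position: [0.5148, -0.1415, 0.2788]
ee_rot: [0.998, -0.063, 0.0, 0.0]
ft_force: [1.1, 0.3, -0.9]
grip_width: 0.296
grasp_force: 79.3
clock: 3.7
position: [0.5447, 0.0406, 0.2789]
ee_rot: [1.0, -0.011, 0.0, -0.0]
ft_force: [0.4, -0.3, -2.0]
grip_width: 0.294
grasp_force: 79.3
clock: 3.95
position: [0.5448, 0.036, 0.2782]
ee_rot: [1.0, -0.013, 0.0, 0.0]
ft_force: [-0.5, -0.6, -2.4]
grip_width: 0.292
grasp_force: 79.2
[0.5448163  0.03539587 0.27812327] [[0.9996, -0.028, 0.0], [-0.028, -0.9996, -0.0009], [0.0, 0.0009, -1.0]]
[ 245   68   49   50 1867] [269.   92.6] [0.6207 0.0377 0.0801] [0.604  0.0208 0.0688] [0.6373 0.0546 0.109 ]
[ 459   82   58   32 1650] [487.3  97.6] [ 0.6162 -0.1285  0.0585] [ 0.6033 -0.1904 -0.0007] [ 0.6304 -0.1017  0.0686]
[ 236  241   79  120 8268] [275.4 299.3] [0.5485 0.0353 0.2326] [ 0.3552  0.022  -0.0008] [0.5601 0.0783 0.2394]
[ 445  289   43   59 1026] [463.9 316. ] [ 0.4066 -0.1503  0.0234] [ 0.3542 -0.1956 -0.0011] [ 0.5552 -0.0132  0.2711]
```

View pics/w2.png

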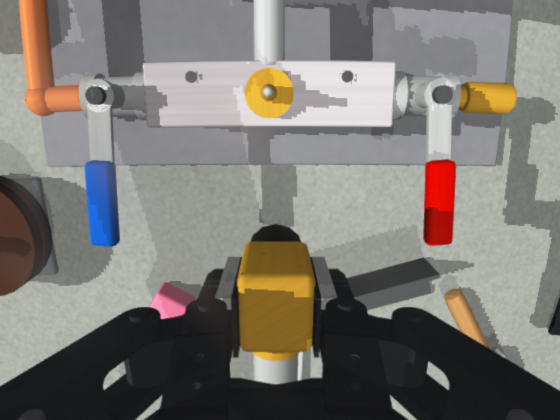

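The wrist view shows the valve with its pin at (269,92), the gauge head square in the fingers at (275,285), and both levers closed: blue (102,203), red (440,203).

Run:
```python
from h import *
c=pickle.load(open('c2.pkl','rb')); W=cloud(c)
hsv=cv2.cvtColor(c['pixels'],cv2.COLOR_RGB2HSV)
m=cv2.inRange(hsv,(14,90,70),(35,255,255))>0; m[:235]=0; m[:,:230]=0; m[:,330:]=0
P=W[m]; P=P[abs(P[:,2]-.237)<.008]; print(len(P)); print(cv2.minAreaRect((P[:,:2]*1000).astype(np.float32)))
A=np.c_[P[:,:2],np.ones(len(P))]; print('plane',np.linalg.lstsq(A,P[:,2],rcond=None)[0],P[:,2].mean())
v=cv2.inRange(hsv,(14,90,70),(35,255,255))>0; v[:,:240]=0; v[:,300:]=0; v[130:]=0
Q=W[v]; Q=Q[abs(Q[:,2]-.078)<.005]; print('collar',cv2.minEnclosingCircle((Q[:,:2]*1000).astype(np.float32)),Q[:,2].mean())
Z=W[70:115,245:295].reshape(-1,3); s=Z[Z[:,2]>.097]; print('stem',s.mean(0),s[:,2].max())
for n,lo,hi in(('blue',(100,120,50),(130,255,255)),('red',(0,150,80),(6,255,255))):
    k=cv2.inRange(hsv,lo,hi)>0; k[:150]=0;k[260:]=0; P=W[k]; P=P[abs(P[:,2]-.098)<.006]; print(n,cv2.minAreaRect((P[:,:2]*1000).astype(np.float32)))
k=np.zeros((420,560),bool);k[60:130,150:390]=1; P=W[k]; P=P[abs(P[:,2]-.07)<.004]; print('manif',cv2.minAreaRect((P[:,:2]*1000).astype(np.float32)))
```

```text
6473
((540.481201171875, 35.87361145019531), (26.237707138061523, 38.75428009033203), 88.24943542480469)
plane [-1.66351889e-02 -1.75561970e-04  2.45650785e-01] 0.23655628086494093
collar ((620.6783447265625, 37.81441116333008), 16.89934730529785) 0.0779491980129912
stem [0.62038971 0.03790919 0.10341224] 0.11203950489692904
blue ((549.0977783203125, 158.09027099609375), (19.623172760009766, 61.41278839111328), 85.97817993164062)
red ((543.3695068359375, -80.15022277832031), (61.40067672729492, 19.48590850830078), 2.543550491333008)
manif ((620.6849365234375, 37.63868713378906), (174.59246826171875, 46.45656967163086), 88.56088256835938)
```

```bash
python3 -m creep '[[[25,-1,5],0],[[50,-3,20],0],[[70,-4,40],0],[[75.7,-4,52],0],[[75.7,-4,55],0]]'
python3 -m creep '[[[0,0,0],0],[[0,0,0],0],[[0,0,0],0]]'
python3 - <<'E'
from h import *
c=camera('wrist'); save(c,'pics/w3.png')
o=manip.get_obs(); print(o['position'],o['ee_rot'],o['ft_force'])
hsv=cv2.cvtColor(c['pixels'],cv2.COLOR_RGB2HSV); W=cloud(c)
m=cv2.inRange(hsv,(14,90,70),(35,255,255))>0; m[:235]=0; m[:,:230]=0; m[:,330:]=0
P=W[m]; P=P[abs(P[:,2]-.182)<.008]; print(len(P),cv2.minAreaRect((P[:,:2]*1000).astype(np.float32)))
E
```

```text
clock: 4.42
position: [0.6205, 0.0369, 0.2199]
ee_rot: [1.0, -0.014, -0.002, 0.0]
ft_force: [-0.9, -1.0, -2.2]
grip_width: 0.291
grasp_force: 79.2
clock: 4.67
position: [0.6205, 0.0386, 0.2245]
ee_rot: [1.0, -0.013, 0.001, 0.0]
ft_force: [-0.2, -0.2, -1.9]
grip_width: 0.293
grasp_force: 79.2
[0.62060525 0.03867449 0.22445238] [ 9.99912475e-01 -1.31925121e-02  9.85238389e-04  1.72925894e-04] [ 0.13223447 -0.24883628 -1.90808335]
6639 ((615.5765991210938, 38.632850646972656), (26.399219512939453, 39.85011291503906), 87.37355041503906)
```

View pics/w3.png

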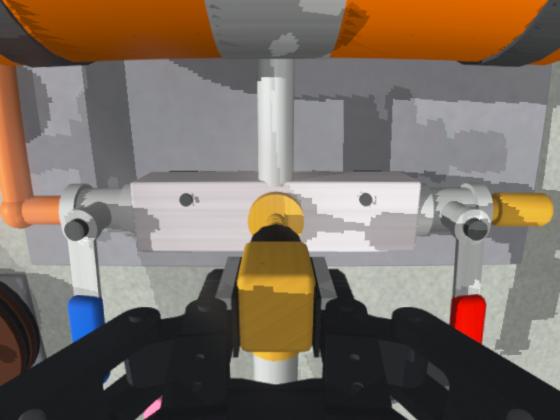

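The wrist view shows the chuck (275,235) sitting in line over the valve (275,220). I'll correct y by 0.8 mm and descend, taking the last part slowly.

```bash
python3 -m creep '[[[0,0.8,4],0],[[0,0.8,8],0],[[0,0.8,13],0],[[0,0.8,18],0],[[0,0.8,22],0]]'
python3 -m creep '[[[0,0,2],0],[[0,0,4],0],[[0,0,6],0],[[0,0,8],0],[[0,0,9],0]]'
python3 -m creep '[[[0,0,1.2],0],[[0,0,2.4],0],[[0,0,3.6],0],[[0,0,4.8],0],[[0,0,6],0]]'
```

```text
clock: 5.13
position: [0.6204, 0.038, 0.2]
ee_rot: [1.0, -0.013, -0.0, 0.0]
ft_force: [-0.1, 0.9, -1.9]
grip_width: 0.292
grasp_force: 79.2
clock: 5.55
position: [0.6207, 0.038, 0.1917]
ee_rot: [1.0, -0.013, -0.0, 0.0]
ft_force: [0.3, 0.3, -1.0]
grip_width: 0.295
grasp_force: 79.2
clock: 5.97
position: [0.6208, 0.0381, 0.1864]
ee_rot: [1.0, -0.013, 0.0, 0.0]
ft_force: [-1.9, -0.4, 5.1]
grip_width: 0.287
grasp_force: 79.7
```

```bash
python3 -m creep '[[[0,0,1.2],0],[[0,0,2.4],0],[[0,0,3.6],0],[[0,0,4.8],0],[[0,0,5],0]]'
python3 -m creep '[[[0,0,0.5],0],[[0,0,1],0],[[0,0,1],0],[[0,0,1],0]]'
```

```text
clock: 6.38
position: [0.6209, 0.0381, 0.1818]
ee_rot: [1.0, -0.013, 0.001, 0.0]
ft_force: [-4.3, -1.2, 8.9]
grip_width: 0.289
grasp_force: 80.3
clock: 6.72
position: [0.6209, 0.0381, 0.1817]
ee_rot: [1.0, -0.013, 0.001, 0.0]
ft_force: [-6.7, -0.9, 14.9]
grip_width: 0.292
grasp_force: 81.7
```

```bash
python3 -m creep '[[[0,0,1],0],[[0,0,2],0],[[0,0,2],0],[[0,0,2],0],[[0,0,2],0]]'
python3 - <<'E'
from h import *
for n in('scene','top'):
    c=camera(n); pickle.dump(c,open(f'c4{n}.pkl','wb'))
c=camera('scene'); save(c,'pics/s4full.png')
im=cv2.resize(c['pixels'][130:260,210:420],None,fx=3.8,fy=3.8,interpolation=cv2.INTER_CUBIC); cv2.imwrite('pics/s4.png',im[...,::-1])
E
```

```text
clock: 7.13
position: [0.621, 0.0382, 0.1816]
ee_rot: [1.0, -0.013, 0.001, 0.0]
ft_force: [-13.8, -2.4, 30.9]
grip_width: 0.288
grasp_force: 83.8
```

View pics/s4.png

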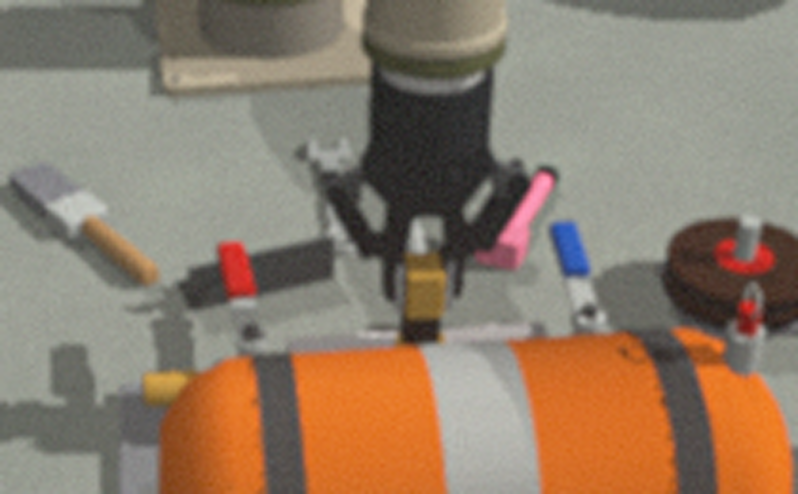

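The scene crop shows the gauge upright on the valve, brass head at (424,285), with both levers still closed. I'll check for slip in the grip, then lift.

Run:
```python
from h import *
c=camera('wrist'); hsv=cv2.cvtColor(c['pixels'],cv2.COLOR_RGB2HSV); W=cloud(c)
m=cv2.inRange(hsv,(14,90,70),(35,255,255))>0; m[:235]=0; m[:,:230]=0; m[:,330:]=0
P=W[m]; P=P[abs(P[:,2]-.141)<.012]; A=np.c_[P[:,:2],np.ones(len(P))]
print(len(P),cv2.minAreaRect((P[:,:2]*1000).astype(np.float32)),P[:,2].mean(),np.percentile(P[:,2],[5,95]),np.linalg.lstsq(A,P[:,2],rcond=None)[0])
print(manip.get_obs()['position'],manip.get_obs()['ft_force'])
```

```text
6883 ((616.0823974609375, 38.18241500854492), (26.437753677368164, 40.09674072265625), 87.65467834472656) 0.13952825634904162 [0.132069   0.14177882] [-0.02528924  0.00055931  0.15525671]
[0.62104052 0.03820681 0.18161335] [-13.50569803  -1.40258119  29.9776876 ]
```

```bash
python3 -m creep '[[[0,0,-4],0],[[0,0,-8],0],[[0,0,-14],0],[[0,0,-22],0],[[0,0,-34],0]]'
python3 -m creep '[[[0,0,-18],0],[[0,0,-40],0],[[0,0,-60],0],[[0,0,-66],0],[[0,0,-66],0]]'
python3 -m creep '[[[-8,20,0],0],[[-20,56,0],0],[[-33,94,0],0],[[-46,132,0],0],[[-59,168,0],0]]'
python3 -m creep '[[[-13,38,0],0.02],[[-26,76,0],0.05],[[-39,114,0],0.08],[[-52,150,0],0.1],[[-65.5,187.5,0],0.1]]'
python3 -m creep '[[[0,0,0],0],[[0,0,0],0],[[0,0,0],0],[[0,0,0],0]]'
python3 - <<'E'
from h import *
from scipy.spatial.transform import Rotation as R
c=camera('wrist'); save(c,'pics/w5.png'); W=cloud(c); o=manip.get_obs(); M=R.from_quat(o['ee_rot']).as_matrix(); print(o['position'],np.degrees(np.arctan2(M[1,0],M[0,0])))
hsv=cv2.cvtColor(c['pixels'],cv2.COLOR_RGB2HSV)
k=cv2.inRange(hsv,(0,0,150),(180,60,255)); nn,_,st,ce=cv2.connectedComponentsWithStats(k)
for i in range(1,nn):
    if 30<st[i,4]<300: print(ce[i].round(1),ray(c,*ce[i],.01).round(4))
m=cv2.inRange(hsv,(14,90,70),(35,255,255))>0; m[:235]=0; m[:,:230]=0; m[:,330:]=0
P=W[m]; P=P[abs(P[:,2]-o['position'][2]+.041)<.008]; print(cv2.minAreaRect((P[:,:2]*1000).astype(np.float32)),np.percentile(P[:,2],95))
E
```

```text
clock: 7.75
position: [0.62, 0.0379, 0.2113]
ee_rot: [1.0, -0.013, -0.001, 0.0]
ft_force: [0.4, 0.8, -1.9]
grip_width: 0.288
grasp_force: 79.4
clock: 8.17
position: [0.6213, 0.0382, 0.28]
ee_rot: [1.0, -0.013, 0.002, -0.0]
ft_force: [0.0, -0.3, -2.3]
grip_width: 0.287
grasp_force: 79.3
clock: 8.58
position: [0.5557, -0.1303, 0.2764]
ee_rot: [1.0, -0.013, -0.001, -0.0]
ft_force: [0.5, -0.9, -1.2]
grip_width: 0.288
grasp_force: 79.3
clock: 9.0
position: [0.4855, -0.3153, 0.2765]
ee_rot: [0.998, -0.064, -0.001, -0.0]
ft_force: [2.4, -0.5, -1.0]
grip_width: 0.291
grasp_force: 79.2
clock: 9.33
position: [0.4874, -0.3125, 0.2772]
ee_rot: [0.998, -0.062, -0.0, -0.001]
ft_force: [0.3, 0.8, -1.2]
grip_width: 0.295
grasp_force: 79.4
[ 0.48757311 -0.31245714  0.27742655] -7.083194076650869
[248.9 149. ] [ 0.5197 -0.2932  0.01  ]
[305.2 149.1] [ 0.5135 -0.3427  0.01  ]
[114.1 374.9] [ 0.2956 -0.1096  0.01  ]
[437.2 374.7] [ 0.2521 -0.4632  0.01  ]
[150.5 409.2] [ 0.2446 -0.1391  0.01  ]
[401.  409.3] [ 0.2094 -0.4224  0.01  ]
((483.1368408203125, -312.2620544433594), (26.237287521362305, 38.6723518371582), 82.61174011230469) 0.2372688460241592
```

View pics/w5.png

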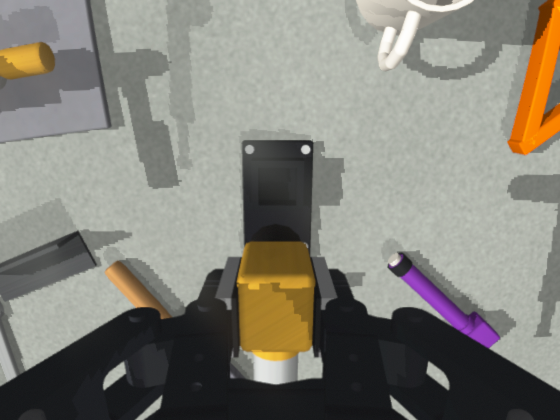

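The wrist view shows the empty black pocket at (277,185), in line with the held head at (275,300). A 1.6 mm correction in y, then down.

```bash
python3 -m creep '[[[0,1.6,20],0],[[0,1.6,50],0],[[0,1.6,85],0],[[0,1.6,112],0],[[0,1.6,122],0]]'
python3 -m creep '[[[0,0,0],0],[[0,0,8],0],[[0,0,16],0],[[0,0,24],0],[[0,0,30],0]]'
python3 -m creep '[[[0,0,3],0],[[0,0,6],0],[[0,0,9],0],[[0,0,12],0],[[0,0,13],0]]'
python3 -m creep '[[[0,0,0],0],[[0,0,0],0]]'
```

```text
clock: 9.8
position: [0.4855, -0.3134, 0.1517]
ee_rot: [0.998, -0.062, -0.002, -0.002]
ft_force: [-0.9, 0.5, -2.1]
grip_width: 0.294
grasp_force: 79.3
clock: 10.22
position: [0.487, -0.3158, 0.1259]
ee_rot: [0.998, -0.063, 0.0, 0.0]
ft_force: [0.3, -0.4, -2.2]
grip_width: 0.289
grasp_force: 79.3
clock: 10.63
position: [0.4866, -0.3157, 0.1125]
ee_rot: [0.998, -0.063, -0.0, -0.0]
ft_force: [0.3, 0.9, -2.1]
grip_width: 0.292
grasp_force: 79.3
clock: 10.8
position: [0.4867, -0.3157, 0.113]
ee_rot: [0.998, -0.063, 0.0, 0.0]
ft_force: [-1.1, 0.5, -2.1]
grip_width: 0.293
grasp_force: 79.3
```

```bash
python3 -m creep '[[[0,-1.2,0],0],[[0,-1.2,1],0],[[0,-1.2,1],0],[[0,-1.2,1],0]]'
python3 -m creep '[[[0,0,0],0],[[0,0,0],0],[[0,0,0],0],[[0,0,0],0],[[0,0,0],0]]' 1
python3 -m creep '[[[0,0,-10],0],[[0,0,-40],0],[[0,0,-80],0],[[0,0,-120],0],[[0,0,-158],0]]'
python3 -m creep '[[[-40,0,-3],0],[[-80,0,-6],0],[[-110,0,-8],0],[[-110,0,-8],0],[[-110,0,-8],0]]'
python3 - <<'E'
from h import *
c=camera('wrist'); pickle.dump(c,open('c6.pkl','wb')); save(c,'pics/w6.png'); W=cloud(c); print(manip.get_obs()['position'])
hsv=cv2.cvtColor(c['pixels'],cv2.COLOR_RGB2HSV)
m=(cv2.inRange(hsv,(14,90,70),(35,255,255))>0)&(abs(W[...,0]-.486)<.03)&(abs(W[...,1]+.313)<.03)
t=W[m&(abs(W[...,2]-.0706)<.005)]; print(len(t),cv2.minAreaRect((t[:,:2]*1000).astype(np.float32)),t[:,2].mean())
E
```

```text
clock: 11.13
position: [0.4869, -0.3145, 0.112]
ee_rot: [0.998, -0.063, 0.0, 0.0]
ft_force: [-0.4, -0.1, -1.7]
grip_width: 0.291
grasp_force: 79.3
clock: 11.55
position: [0.4869, -0.3145, 0.112]
ee_rot: [0.998, -0.063, 0.0, 0.0]
ft_force: [-0.4, 0.2, 0.0]
grip_width: 0.975
grasp_force: 0.0
clock: 11.97
position: [0.4867, -0.3143, 0.273]
ee_rot: [0.998, -0.063, 0.0, 0.0]
ft_force: [0.6, -0.9, -0.8]
grip_width: 0.999
grasp_force: 0.0
clock: 12.38
position: [0.3767, -0.3009, 0.2793]
ee_rot: [0.998, -0.064, 0.001, 0.001]
ft_force: [0.2, -0.8, -0.3]
grip_width: 1.001
grasp_force: 0.0
[ 0.37782459 -0.3006846   0.27900699]
1620 ((483.1612243652344, -314.7186279296875), (25.753984451293945, 35.0821418762207), 81.68824768066406) 0.0705642194438454
```

View pics/w6.png

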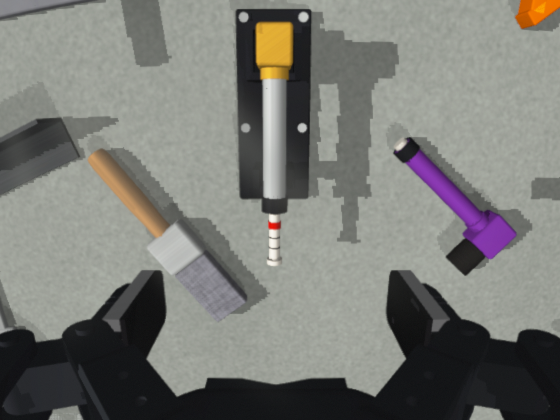

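The wrist view shows the gauge back in its holder with the head at (274,45). The rod is out to (274,263), and the red ring at (274,225) is clear of the barrel end at (274,213). Measuring the rod, then heading for the red vent lever with the fingers shut.

```bash
python3 - <<'E'
from h import *
c=pickle.load(open('c6.pkl','rb'))
px=c['pixels'][:,268:281].astype(int).mean(1)
hsv=cv2.cvtColor(c['pixels'],cv2.COLOR_RGB2HSV)
red=cv2.inRange(hsv,(0,130,90),(8,255,255)); red[:,:260]=0; red[:,290:]=0; v=np.where(red.any(1))[0]; print('red rows',v.min(),v.max())
g=cv2.cvtColor(c['pixels'],cv2.COLOR_RGB2GRAY)[195:270,272:277].mean(1).round(); print(dict(zip(range(195,270),g.astype(int))))
for r in (213,v.min(),v.max()+1,265): print(r,ray(c,274,r,.055).round(4))
E
python3 -m creep '[[[25,-50,0],0],[[41,-84,0],0],[[55,-112,0],0],[[69,-139,0],0],[[69,-139,0],0]]' 0 60
python3 -m creep '[[[17,-34,0],-0.05],[[34,-68,0],-0.1],[[51,-104,0],-0.1],[[68,-139,0],-0.1],[[68,-139,0],-0.1]]'
python3 -m creep '[[[0,0,0],0],[[0,0,0],0],[[0,0,0],0]]'
```

```text
red rows 222 229
{195: np.int64(184), 196: np.int64(182), 197: np.int64(181), 198: np.int64(160), 199: np.int64(84), 200: np.int64(57), 201: np.int64(54), 202: np.int64(54), 203: np.int64(53), 204: np.int64(52), 205: np.int64(52), 206: np.int64(51), 207: np.int64(49), 208: np.int64(49), 209: np.int64(48), 210: np.int64(48), 211: np.int64(47), 212: np.int64(46), 213: np.int64(60), 214: np.int64(130), 215: np.int64(207), 216: np.int64(226), 217: np.int64(227), 218: np.int64(227), 219: np.int64(227), 220: np.int64(226), 221: np.int64(217), 222: np.int64(174), 223: np.int64(105), 224: np.int64(80), 225: np.int64(79), 226: np.int64(79), 227: np.int64(78), 228: np.int64(95), 229: np.int64(154), 230: np.int64(213), 231: np.int64(226), 232: np.int64(227), 233: np.int64(227), 234: np.int64(227), 235: np.int64(227), 236: np.int64(225), 237: np.int64(200), 238: np.int64(138), 239: np.int64(201), 240: np.int64(226), 241: np.int64(227), 242: np.int64(228), 243: np.int64(227), 244: np.int64(227), 245: np.int64(227), 246: np.int64(226), 247: np.int64(202), 248: np.int64(129), 249: np.int64(179), 25
[... 259 characters left out ...]
63: np.int64(230), 264: np.int64(229), 265: np.int64(214), 266: np.int64(170), 267: np.int64(158), 268: np.int64(157), 269: np.int64(156)}
213 [ 0.3602 -0.2987  0.055 ]
222 [ 0.3526 -0.2977  0.055 ]
230 [ 0.3458 -0.2968  0.055 ]
265 [ 0.3149 -0.2928  0.055 ]
clock: 12.85
position: [0.4679, -0.1643, 0.2783]
ee_rot: [0.998, -0.058, 0.001, -0.001]
ft_force: [0.3, -0.0, 0.4]
grip_width: 0.297
grasp_force: 0.0
clock: 13.27
position: [0.5518, -0.0331, 0.278]
ee_rot: [1.0, -0.008, 0.001, -0.003]
ft_force: [-0.9, 1.0, -0.2]
grip_width: 0.0
grasp_force: 0.0
clock: 13.52
position: [0.5486, -0.0431, 0.2777]
ee_rot: [1.0, -0.014, -0.0, 0.0]
ft_force: [-0.6, -0.8, 0.4]
grip_width: -0.002
grasp_force: 0.0
```

The rod reads about 41 mm and the whole ring shows with white before it, so the receiver is overcharged. The red vent lever it is.

```bash
python3 -m creep '[[[0,0,20],0],[[0,0,55],0],[[0,0,90],0],[[0,0,115],0],[[0,0,125],0]]'
python3 -m creep '[[[0,0,0],0],[[-1,6,0],0],[[-3,12,0],0],[[-4,20,0],0],[[-5,29,0],0]]'
python3 -m creep '[[[1,11,0],0],[[1,21,0],0],[[5,32,0],0],[[10,43,0],0],[[18,52,0],0]]'
python3 - <<'E'
from h import *
c=camera('wrist'); W=cloud(c); hsv=cv2.cvtColor(c['pixels'],cv2.COLOR_RGB2HSV)
k=(cv2.inRange(hsv,(0,150,80),(6,255,255))>0)&(abs(W[...,2]-.098)<.006); P=W[k]
print(len(P), cv2.minAreaRect((P[:,:2]*1000).astype(np.float32)) if len(P) else '',manip.get_obs()['position'],manip.get_obs()['ft_force'])
E
```

```text
clock: 13.93
position: [0.5466, -0.0436, 0.1494]
ee_rot: [1.0, -0.014, -0.002, 0.0]
ft_force: [-0.0, 0.1, -0.7]
grip_width: 0.001
grasp_force: 0.0
clock: 14.35
position: [0.5439, -0.071, 0.1548]
ee_rot: [1.0, -0.013, 0.002, -0.0]
ft_force: [1.9, 4.0, -0.5]
grip_width: 0.001
grasp_force: 1.9
clock: 14.77
position: [0.5595, -0.1249, 0.1533]
ee_rot: [1.0, -0.013, -0.0, 0.0]
ft_force: [-2.8, 4.6, 0.6]
grip_width: 0.001
grasp_force: 1.8
8631 ((576.640380859375, -138.9983673095703), (61.07625198364258, 20.245241165161133), 56.63074493408203) [ 0.56076574 -0.12698911  0.15322447] [-1.65090058 -0.37832206  0.66047139]
```

```bash
python3 -m creep '[[[8,9,0],0],[[17,15,0],0],[[26,20,0],0],[[33,22,0],0],[[38,23,0],0]]'
python3 -m creep '[[[1,0,0],0],[[2,0,0],0],[[2,0,0],0]]'
python3 - <<'E'
from h import *
c=camera('wrist'); W=cloud(c); hsv=cv2.cvtColor(c['pixels'],cv2.COLOR_RGB2HSV)
k=(cv2.inRange(hsv,(0,150,80),(6,255,255))>0)&(abs(W[...,2]-.098)<.006); P=W[k]
print(len(P), cv2.minAreaRect((P[:,:2]*1000).astype(np.float32)) if len(P) else '',manip.get_obs()['position'],manip.get_obs()['ft_force'])
E
```

```text
clock: 15.23
position: [0.5969, -0.1482, 0.1524]
ee_rot: [1.0, -0.013, -0.001, 0.0]
ft_force: [-17.9, 3.3, 4.4]
grip_width: 0.001
grasp_force: 10.1
clock: 15.48
position: [0.597, -0.1482, 0.1523]
ee_rot: [1.0, -0.013, -0.003, 0.0]
ft_force: [-13.7, 0.9, 5.4]
grip_width: 0.002
grasp_force: 6.3
9013 ((616.6074829101562, -151.74534606933594), (61.049354553222656, 19.779088973999023), 88.41604614257812) [ 0.59701205 -0.14813648  0.15232007] [-11.87841502   0.6476348    4.83342459]
```

The lever is at its stop (1.57 rad). I'll back off, rise and check everything.

```bash
python3 -m creep '[[[-8,0,0],0],[[-20,0,0],0],[[-30,0,-10],0],[[-32,0,-45],0],[[-34,0,-80],0]]'
python3 -m creep '[[[-20,0,-30],0],[[-50,0,-60],0],[[-80,0,-80],0],[[-100,0,-80],0],[[-100,0,-80],0]]'
python3 -m creep '[[[0,0,0],0],[[0,0,0],0],[[0,0,0],0]]'
python3 - <<'E'
from h import *
c=camera('wrist'); W=cloud(c); hsv=cv2.cvtColor(c['pixels'],cv2.COLOR_RGB2HSV)
for n,lo,hi in(('blue',(100,120,50),(130,255,255)),('red',(0,150,80),(6,255,255))):
    k=(cv2.inRange(hsv,lo,hi)>0)&(abs(W[...,2]-.098)<.006); P=W[k]; print(n,len(P),cv2.minAreaRect((P[:,:2]*1000).astype(np.float32)) if len(P) else '')
c=camera('scene'); im=cv2.resize(c['pixels'][130:300,60:440],None,fx=2.1,fy=2.1,interpolation=cv2.INTER_CUBIC); cv2.imwrite('pics/s7.png',im[...,::-1])
E
```

```text
clock: 15.95
position: [0.5637, -0.1469, 0.2329]
ee_rot: [1.0, -0.013, -0.001, 0.0]
ft_force: [1.5, -0.7, 0.1]
grip_width: 0.006
grasp_force: 0.0
clock: 16.37
position: [0.4628, -0.1448, 0.3152]
ee_rot: [1.0, -0.014, 0.002, 0.002]
ft_force: [1.1, -0.4, -0.1]
grip_width: 0.002
grasp_force: 0.0
clock: 16.62
position: [0.4655, -0.1439, 0.3126]
ee_rot: [1.0, -0.013, -0.0, -0.0]
ft_force: [-0.5, 1.1, 0.2]
grip_width: -0.004
grasp_force: 0.0
blue 0 
red 115 ((605.691162109375, -151.13819885253906), (56.345924377441406, 1.0977122783660889), 88.50843811035156)
```

View pics/s7.png

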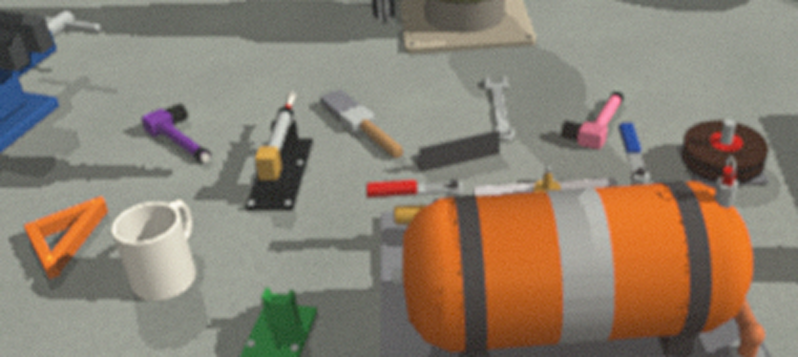

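The scene shows the gauge in its holder (268,160) with the rod and red ring out (290,103). The red lever is open, pointing outwards (390,188), and the blue one is still closed (632,140). The mug and steel angle are unmoved, and the robot is clear of everything.

```bash
python3 -c "
from workcell import manip; print(manip.hand_in())"
```

```text
the job is handed in; nothing more can be done
None
```

The job is handed in: the gauge was pressed home on the valve and read about 41 mm with the red ring fully out (overcharged), so it went back in its holder and I swung the red vent lever fully open, leaving the blue lever closed and the mug and steel angle untouched.

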